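# Seat an electronic price label behind the rail lip and hold it home

### The job

While the electronic price label still stands in the label writer on the table, press the writer's push button fully down and let it come back up. Then lift the label out and push its tongue straight down behind the lip of the one empty bay of the price rail on the front of the wooden display step, screen facing outwards like its two neighbours, until the sprung strip inside the bay is fully down. Finish while still holding the label there, pressed home against the spring, and leave all the other things where they are.

Things in the scene. Friction and masses are not known exactly. Their poses are not given: they have to be found in the camera images.
- label: loose electronic price label, white, about 70 g, upright: a case 74 mm wide (its y), 16 mm thick (x), 56 mm high (z 32 to 88 mm) over a flat tongue 60 mm wide, 8 mm thick, 32 mm long (z 0 to 32 mm). Origin at the centre of the tongue's lower end; z up, grey screen on its -x face. Starts standing in the writer's slot, axes parallel to the writer's.
- label_screen (a point): centre of the label's screen: 8 mm to -x of the label's mid-plane, 64 mm above its origin
- writer: label writer, fixed flat grey desktop box 90 mm (x) by 210 mm (y), 30 mm high, origin at the centre of its underside, front to -x. Its slot (10.5 mm along x, 70 mm along y, floor at 8 mm) is centred on y = -50 mm; the label stands in it loosely and lifts straight out. The push button stands on its top at y = +65 mm.
- button_top (a point): centre of the top of the writer's round push button, 28 mm diameter, pressed straight down
- button (a joint): the writer's push button: 0 up, 0.006 m fully down; fully down takes 5 N; springs back
- bay: the empty bay of the price rail, fixed, aluminium, 84 mm wide (y); origin at the centre of its underside, -x outwards (front of the step), z up. An upright slot 11 mm wide (x), 72 mm long (y), centred on x = y = 0, between front lip and back wall. The strip's top in it is at z = 20 mm, 12 mm when fully down: the tongue's end must get there.
- bay_mouth (a point): centre of the bay's slot at the top of its straight walls, 32 mm above the bay's origin; above it lip and back wall (4 mm thick) flare outwards by 40 degrees to 41 mm above the origin, as a lead-in
- strip (a joint): the sprung strip on the floor of the empty bay: 0 up, 0.008 m fully down; it pushes back with 2 N at first and 8 N when fully down, and lifts the label again if this is not held
- step: fixed wooden display step, 200 mm deep (x), 360 mm wide (y), top at 85 mm; origin at the centre of its underside. The rail, parallel to its y, runs along its front (-x) edge, 109.5 mm ahead of the origin: three bays 110 mm apart, undersides 47 mm up. Two hold fixed labels like the loose one, seated home; the empty bay is left, middle or right.
- glue_tin: small glue tin, 72 mm diameter, 85 mm tall; origin at the centre of its underside (leave alone)
- mug: white mug, 76 mm diameter, 85 mm tall; origin at the centre of its underside (leave alone)
- brush: hand brush lying on the table, handle along its own -x (leave alone)
- bangle: wooden bangle, 72 mm outside, 12 mm tall, lying flat (leave alone)
- jar: glass jar with lid, 90 mm diameter, 120 mm tall (leave alone)
- bowl: wooden bowl, 90 mm diameter, 40 mm tall, on the display step behind the rail (leave alone)
- bead_spool: wooden spool, 50 mm diameter, 50 mm tall, on the display step behind the rail (leave alone)
Things that resemble listed ones, but are neither listed nor needed, are in the scene too. What is meant by the writer is not pink, and is the smaller of those in its own colour.

How it is judged (in metres and radians):
On the way, in this order (a step that is already met when the one before it is completed fails the run):
1. button fully down while the label stands in the writer (value of joint button above 0.005 m and distance of label from where it was at the start of the episode below 0.012 m), for 0.05 s.
2. button back up, label still in the writer (value of joint button below 0.0015 m and distance of label from where it was at the start of the episode below 0.012 m), for 0.1 s.
3. label lifted out of the writer (z of label in the frame of writer above 0.034 m), for 0.1 s.
At the end, for the whole second after the job is handed in: Tongue in the empty bay (within 12 mm of its centre, end below 15 mm), strip down at least 6.2 of 8 mm; label upright and square within 0.12 rad, screen outwards, at rest, pressing on the bay with over 3 N and still held by the fingers (over 1 N); button up (value of joint strip above 0.0062 m and contact force between label and bay above 3 N and contact force between the fingers and label above 1 N and horizontal distance between label and bay_mouth below 0.012 m and z of label in the frame of bay below 0.015 m and x of label_screen in the frame of bay below -0.003 m and angle between the x axis of label and the x axis of bay, either way round below 0.12 rad and angle between label's own z axis and vertical below 0.12 rad and linear speed of label below 0.02 m/s and value of joint button below 0.0015 m); the arm keeps its last pose, push and grip.
It fails at once if another thing is moved more than 30 mm (distance of any of glue_tin, mug, brush, bangle, jar, bowl, bead_spool from where it was at the start of the episode above 0.03 m).
It also fails if it takes over 42 s, if anything falls off the work surface, if the arm or the gripper's body presses on something with over 40 N, if the wrist force passes 120 N, or if a joint passes its speed limit or range.

### The arm

A 6-joint arm with a two-finger parallel gripper is mounted at the origin on the work surface. World frame = base frame: x ahead of the robot, y to its left, z up, the work surface at z = 0. Lengths are in m, angles in degrees, forces in N, time in s.
With the tool pointing down it reaches from about 0.4 to 0.825 m from the base axis. Payload 7 kg.
Tool frame: the origin (TCP) lies on the centre line of the jaws, within the pads' length; the fingertips stand 19 mm ahead of it and the grasp point (between the pads) is the TCP; z points along the fingers, y is the line along which they close (so a half turn about z gives the same grasp; the last joint's range is limited). The gripper opens to 88 mm and grips with 3 to 60 N. Pads are 19 mm wide; open, the fingers measure 130 mm over their backs; the gripper's body (78 mm by 193 mm) begins 47 mm behind the grasp point.
Start: joints at [79.819, 20.546, 0.682, 0, -70.136, -16.507], TCP at [0.303, 0.603, 0.246] pointing down, gripper open.
Joint ranges: [-176.03, 176.03], [-82.01, 121.73], [-58.28, 71.71], [-173.87, 95.51], [-174.79, -0.11], [-173.66, 173.66]. Speed limits (degrees/s): [136.94, 136.94, 172.46, 180, 180, 180].

### API

Orientations are given as [roll, pitch, yaw] about the fixed x, y, z axes, in that order (R = Rz(yaw) Ry(pitch) Rx(roll)).
In Python, from plant import get_state, capture, close_job gives the robot as it stands.
- The arm moves only by the tool apply_moves, never from a script. Its argument "targets" is a list of rows, each a list of 7 numbers: the opening, from 0 (shut) to 1 (fully open), then the shift along the tool's x, y, z normalised to -1 to 1, where 1 is 1000 mm, then the turn, a rotation vector about the tool's x, y, z normalised to -1 to 1, where 1 is 90 degrees. In form: [[claw, tx, ty, tz, ax, ay, az], ...]. A call has 1 to 20 rows; each row shifts and turns the commanded pose from where the row before left it, along the tool's axes as they then stand; what a row does not reach is not made up. A row lasts 1/12 s, in which the tool goes at most 41.7 mm and 7.16 degrees, less where a joint would pass 70% of its speed; a pose out of reach is approached as far as the arm can. A call with a number of a shift or a turn outside -1 to 1 is refused whole. A call with a gripper value outside its range is refused whole. The fingers move at their own pace and stop on an object; "newtons" is the grip in N (left out, the last holds). Time passes only in rows, so rows that do not move let the fingers close. It gives the time, the measured TCP pose, the force, the opening and the grip force at its end, in the units of the state.
- get_state(): the state, without advancing time (a new reading comes with each control period).
- capture(name): name is "scene" or "top" or "wrist"; returns a dict with "frame" (420x560x3 uint8, red, green, blue), "range_z" (420x560 float32, m along the optical axis (not along the pixel's ray), 0 where there is no reading), "camera_matrix" (3x3 intrinsics, pixels), "T" (4x4, takes a point from camera to world coordinates). Camera axes: x right, y down, z forward; pixel columns grow to the right and rows downward; lengths in m; the calibration is good to about 2 mm. The wrist camera is an equidistant fisheye: a pixel r from the principal point sees the ray r / f radians off the axis. A picture is of the moment at which its call begins.
- close_job(): hands the job in; it is judged then, once.
The state is a dict: "time_s": time; "joints": joint angles; "qd": joint speeds; "joint_torque": joint torques, N m; "tcp_pos": TCP position; "eef_rot": TCP orientation; "contact_force": force on the tool from outside, world axes, zero at the start; "moment": the same for the moment, N m; "gripper_width": finger opening in m; "gripper_force": force on a finger pad.
Only numpy, scipy, OpenCV 4.12 (cv2) and the standard library are available. Lean on these libraries where they do the work, as an engineer would, in place of code of your own. Each camera call takes 0.05 s, during which the arm holds its last target. There are 200 camera calls.

## Working session

There is one attempt and no reset: what is moved stays moved. The work goes in short steps, Python scripts to look and compute and a tool call to move; the robot and the scene stay as the last step left them, time stands still between calls to the robot, and variables do not carry over. Pictures are saved under pics/ and viewed, at most 10 in all, crops included, and the job is handed in when it is done.

Besides the shell and the picture viewer there is one more tool, called after "Call:" as name(argument=value, ...), one argument or row to a line, values as JSON. apply_moves: Moves the arm, as the interface text tells. Scaled input: -1 to 1 covers 1000 mm each way for a shift and 90 degrees each way for a turn. Its arguments: {"type":"object","properties":{"targets":{"type":"array","items":{"type":"array","items":{"type":"number"}}},"newtons":{"type":"number"}},"required":["targets"]}

```bash
ls; mkdir -p pics; python3 - <<'E'
from plant import *
import cv2,numpy as np,pickle
d={n:capture(n) for n in("scene","top")}
pickle.dump(d,open('a.pkl','wb'))
for n in d:
    cv2.imwrite(f'pics/{n}0.png',cv2.cvtColor(d[n]['frame'],cv2.COLOR_RGB2BGR)); print(n,d[n]['camera_matrix'].round(1).tolist(),d[n]['T'].round(3).tolist(), (d[n]['range_z']>0).mean())
print(get_state())
E
```

```text
pics
scene [[516.3, 0.0, 282.8], [0.0, 516.3, 199.8], [0.0, 0.0, 1.0]] [[0.722, 0.474, -0.504, 1.21], [0.691, -0.471, 0.548, -0.696], [0.022, -0.744, -0.668, 1.026], [0.0, 0.0, 0.0, 1.0]] 0.9959481292517007
top [[477.2, 0.0, 274.5], [0.0, 477.2, 216.6], [0.0, 0.0, 1.0]] [[-0.001, -0.999, 0.054, 0.429], [-1.0, 0.001, 0.004, 0.06], [-0.004, -0.054, -0.999, 1.619], [0.0, 0.0, 0.0, 1.0]] 0.9958630952380952
{'time_s': 0.1, 'joints': array([ 7.98189211e+01,  2.05874033e+01,  6.38332450e-01, -1.91947936e-02,
       -7.01364104e+01, -1.65058140e+01]), 'qd': array([ 0.07939322, -0.0689146 ,  0.08347607,  0.12405537, -0.02525169,
        0.03176194]), 'joint_torque': array([-1.24008424e-03, -5.84164596e+01,  2.93750918e+01,  7.01545671e+00,
        1.02001536e-02, -3.89259458e-05]), 'tcp_pos': array([0.30299124, 0.6027023 , 0.24470571]), 'eef_rot': array([ 1.79912914e+02, -6.98709247e-03, -2.66934231e+01]), 'contact_force': array([-0.18504577, -0.20490334, -0.89129336]), 'moment': array([ 0.01840929, -0.02525305, -0.04479513]), 'gripper_force': 0.0, 'gripper_width': 0.08749988120039512}
```

View pics/scene0.png

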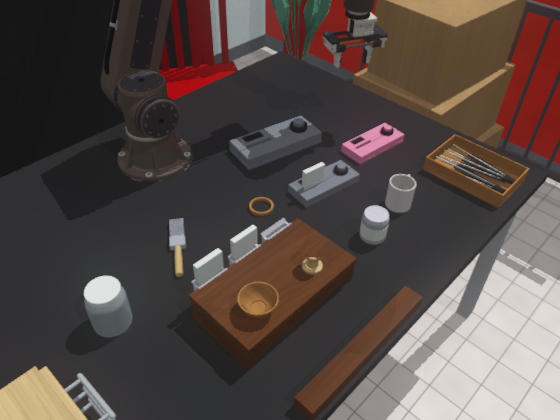

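View pics/top0.png

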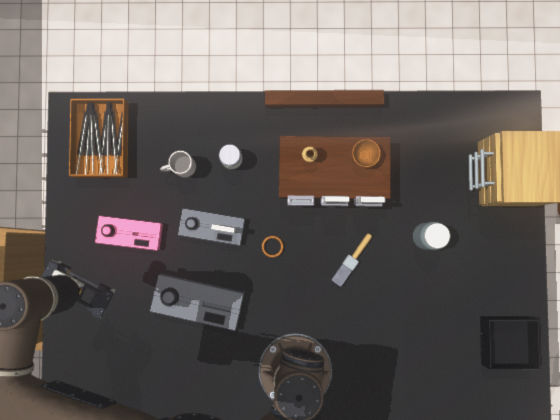

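The scene view shows the loose label at (313,175) in the small grey writer, whose button is at (341,168). The empty bay is the right end of the rail at (276,230). In the top view the writer is at (212,227), its button at (192,224), the label at (222,229) and the empty bay at (300,200). Next I'll measure them from both views' point clouds.

```bash
cat > h.py <<'E'
import numpy as np,cv2,pickle
def cloud(c):
    K,T,z=c['camera_matrix'],c['T'],c['range_z'];v,u=np.mgrid[:z.shape[0],:z.shape[1]]
    P=np.stack([(u-K[0,2])/K[0,0]*z,(v-K[1,2])/K[1,1]*z,z],-1)@T[:3,:3].T+T[:3,3]
    P[z==0]=np.nan; return P
def rect(p):
    (c,s,a)=cv2.minAreaRect((p[:,:2]*1000).astype(np.float32)); return np.round(c,1),np.round(s,1),round(a,2)
E
python3 - <<'E'
from h import *
d=pickle.load(open('a.pkl','rb'))
P={n:cloud(d[n]) for n in d}
for n in d:
    for (uv) in {'top':[(212,227),(192,224),(222,229),(300,200),(330,170),(335,200),(370,200)],'scene':[(313,175),(341,168),(276,230),(243,242),(270,300)]}[n]:
        print(n,uv,P[n][uv[1],uv[0]].round(3))
c=P['top'][227,212]
for n in P:
    Q=P[n].reshape(-1,3); Q=Q[~np.isnan(Q[:,0])]
    near=Q[np.hypot(*(Q[:,:2]-c[:2]).T)<.14]
    for nm,lo,hi in(('writer',.022,.034),('button',.036,.06),('label',.07,.12)):
        s=near[(near[:,2]>lo)&(near[:,2]<hi)]; print(n,nm,len(s),rect(s) if len(s)>5 else '',np.median(s[:,2]).round(4),s[:,2].max().round(4),s.mean(0).round(4))
    st=P['top'][165,330]
    near=Q[(abs(Q[:,:2]-st[:2])<.26).all(1)]
    s=near[(near[:,2]>.08)&(near[:,2]<.09)]; print('step',len(s),rect(s),np.median(s[:,2]))
    s=near[(near[:,2]>.12)&(near[:,0]<st[0])]; 
    import scipy.cluster.hierarchy as h
    l=h.fclusterdata(s[:,:2],.02)if 0 else h.fclusterdata(s[:,:2],.02,criterion='distance',method='single')
    for k in set(l): print('hi',(l==k).sum(),rect(s[l==k]),s[l==k][:,2].max().round(4))
E
```

```text
scene (313, 175) [0.481 0.224 0.075]
scene (341, 168) [0.501 0.333 0.052]
scene (276, 230) [ 0.558 -0.01   0.07 ]
scene (243, 242) [ 0.568 -0.134  0.125]
scene (270, 300) [ 0.721 -0.196  0.1  ]
top (212, 227) [0.478 0.267 0.091]
top (192, 224) [0.489 0.338 0.051]
top (222, 229) [0.471 0.233 0.103]
top (300, 200) [ 0.566 -0.017  0.066]
top (330, 170) [ 0.662 -0.113  0.087]
top (335, 200) [ 0.559 -0.121  0.147]
top (370, 200) [ 0.559 -0.229  0.15 ]
scene writer 981 (array([482.7, 277.7]), array([215.2,  96.7]), 81.14) 0.0301 0.034 [0.4909 0.2656 0.0298]
scene button 237 (array([489.6, 266.7]), array([197.5,  70.6]), 77.55) 0.0466 0.0597 [0.4872 0.2843 0.0474]
scene label 236 (array([474.5, 232.7]), array([79.3, 27.9]), 76.34) 0.0903 0.1034 [0.4761 0.227  0.088 ]
step 9339 (array([ 659.9, -128. ]), array([362.8, 229.2]), 89.1) 0.08549773197613286
hi 78 (array([ 670.3, -220.9]), array([63.4, 13.7]), 89.53) 0.1286
hi 408 (array([ 562.4, -237.8]), array([19.3, 75.5]), 0.03) 0.1515
hi 354 (array([ 562. , -127.9]), array([74.6, 21.2]), 89.52) 0.1517
top writer 1187 (array([482.4, 279.3]), array([210.8,  89.9]), 80.38) 0.0297 0.034 [0.4822 0.2762 0.0295]
top button 218 (array([480.4, 278.2]), array([202.6,  85.2]), 80.08) 0.041 0.0586 [0.4876 0.3121 0.0434]
top label 125 (array([473.8, 232.8]), array([74.6, 16.7]), 80.47) 0.0958 0.1068 [0.4737 0.2316 0.0957]
step 5314 (array([ 661.5, -127.8]), array([361.2, 224.6]), 89.07) 0.0854383936820986
hi 25 (array([ 671.8, -222.7]), array([ 8. , 50.6]), 0.21) 0.1377
hi 149 (array([ 563.7, -125.4]), array([72.4, 17.7]), 89.06) 0.1564
hi 149 (array([ 561.3, -235.5]), array([73.7, 15.6]), 89.6) 0.1554
```

Call:
apply_moves(
  targets=[
    [0,0,0,0,0,0,0.0735],
    [0,0,0,0,0,0,0.0735],
    [0,0,0,0,0,0,0.0735],
    [0,0,0,0,0,0,0.0735],
    [0,0,0,0,0,0,0.0735],
    [0,0,0,0,0,0,0.0735],
    [0,0,0,0,0,0,0.0735],
    [0,0,0,0,0,0,0.0735],
    [0,0,0,0,0,0,0.0735],
    [0,0,0,0,0,0,0.0735],
    [0,0,0,0,0,0,0.0735],
    [0,0.025,-0.0256,0,0,0,0],
    [0,0.025,-0.0256,0,0,0,0],
    [0,0.025,-0.0256,0,0,0,0],
    [0,0.025,-0.0256,0,0,0,0],
    [0,0.025,-0.0256,0,0,0,0],
    [0,0.025,-0.0256,0,0,0,0],
    [0,0.025,-0.0256,0,0,0,0],
    [0,0.025,-0.0256,0,0,0,0],
    [0,0.025,-0.0256,0,0,0,0],
  ],
  newtons=40,
)

```text
time_s: 1.77
tcp_pos: [0.494, 0.3416, 0.2453]
eef_rot: [180.0, -0.0, -99.4]
contact_force: [0.5, 0.7, 0.8]
gripper_width: 0.0004
gripper_force: 0.0
```

```bash
cat >> h.py <<'E'
def wproj(c,X):
    K,T=c['camera_matrix'],c['T'];p=(np.atleast_2d(X)-T[:3,3])@T[:3,:3]
    r=np.hypot(p[:,0],p[:,1]);th=np.arctan2(r,p[:,2]);return np.c_[K[0,2]+K[0,0]*th*p[:,0]/r,K[1,2]+K[1,1]*th*p[:,1]/r]
def wcloud(c):
    K,T,z=c['camera_matrix'],c['T'],c['range_z'];v,u=np.mgrid[:z.shape[0],:z.shape[1]]
    a=(u-K[0,2])/K[0,0];b=(v-K[1,2])/K[1,1];th=np.hypot(a,b)+1e-9;k=np.tan(th)/th*z
    P=np.stack([a*k,b*k,z],-1)@T[:3,:3].T+T[:3,3];P[(z==0)|(th>1.4)]=np.nan;return P
E
python3 - <<'E'
from plant import *
from h import *
c=capture('wrist');pickle.dump(c,open('w1.pkl','wb'))
im=cv2.cvtColor(c['frame'],cv2.COLOR_RGB2BGR)
y=np.radians(-9.6);R=np.array([[np.cos(y),-np.sin(y)],[np.sin(y),np.cos(y)]]);o=np.array([.4824,.2793])
W=lambda x,yy,z:np.r_[o+R@[x,yy],z]
for p in [W(0,.065,.05),W(-.045,-.105,.03),W(.045,-.105,.03),W(-.045,.105,.03),W(.045,.105,.03),W(0,-.087,.096),W(0,-.013,.096)]:
    q=wproj(c,p)[0];print(q.round(0));cv2.drawMarker(im,tuple(int(i) for i in q),(0,255,0),0,8)
cv2.imwrite('pics/w1.png',im)
Q=wcloud(c).reshape(-1,3);Q=Q[~np.isnan(Q[:,0])]
near=Q[np.hypot(*(Q[:,:2]-o).T)<.135]
for nm,lo,hi in(('writer',.025,.034),('button',.043,.06),('label',.085,.11)):
    s=near[(near[:,2]>lo)&(near[:,2]<hi)]
    if nm=='button': s=s[s[:,1]>.31]
    print(nm,len(s),rect(s),np.median(s[:,2]).round(4),s[:,2].max().round(4))
E
```

```text
[281. 190.]
[324.  33.]
[239.  33.]
[319. 220.]
[242. 219.]
[282.  35.]
[282. 117.]
writer 12403 (array([481.7, 280.2]), array([210.6,  91. ]), 80.53) 0.0292 0.0338
button 541 (array([492.5, 345.3]), array([28.9, 29. ]), 26.72) 0.0511 0.0531
label 1505 (array([473.4, 233.7]), array([72.3, 16. ]), 80.58) 0.095 0.0973
```

View pics/w1.png

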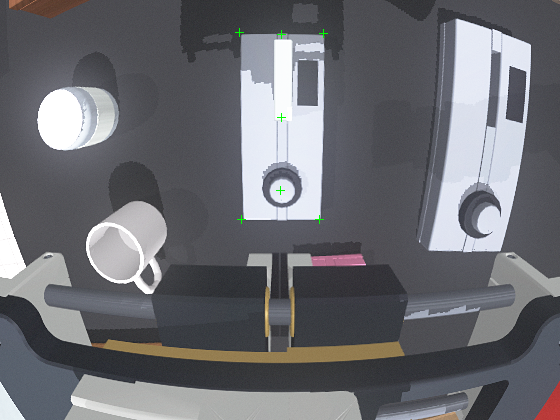

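The wrist view shows the small grey writer with my projected corners on its edges, the button at (281,188), and the label's top from (282,38) to (282,117). Everything agrees to about 2 mm, so I'm going down to just above the button.

Call:
apply_moves(
  targets=[
    [0,-0.003,0.002,0.034,0,0,0],
    [0,0,0,0.034,0,0,0],
    [0,0,0,0.034,0,0,0],
    [0,0,0,0.034,0,0,0],
    [0,0,0,0.034,0,0,0],
    [0,0,0,0.003,0,0,0],
    [0,0,0,0.003,0,0,0],
    [0,0,0,0.003,0,0,0],
    [0,0,0,0,0,0,0],
  ],
)

```text
time_s: 2.57
tcp_pos: [0.4924, 0.3468, 0.068]
eef_rot: [-180.0, 0.0, -99.4]
contact_force: [-1.0, -2.0, 3.0]
gripper_width: 0.0002
gripper_force: 1.6
```

Call:
apply_moves(
  targets=[
    [0,0,0,0.003,0,0,0],
    [0,0,0,0.002,0,0,0],
    [0,0,0,0.001,0,0,0],
    [0,0,0,0,0,0,0],
    [0,0,0,0,0,0,0],
  ],
)

```text
time_s: 2.98
tcp_pos: [0.4929, 0.3474, 0.0649]
eef_rot: [-179.8, 0.2, -99.4]
contact_force: [-8.0, -4.5, 26.1]
gripper_width: 0.0003
gripper_force: 13.1
```

Call:
apply_moves(
  targets=[
    [0,0,0,-0.01,0,0,0],
    [0,0,0,-0.02,0,0,0],
    [0,0,0,-0.03,0,0,0],
    [0.6,0,0,-0.03,0,0,0],
    [0.6,0,0,-0.025,0,0,0],
    [0.6,0.029,0,0,0,0,0],
    [0.6,0.029,0,0,0,0,0],
    [0.6,0.029,0,0,0,0,0],
    [0.6,0.029,0,0,0,0,0],
    [0.6,0,0,0,0,0,0],
    [0.6,0,0,0,0,0,0],
  ],
)

```text
time_s: 3.9
tcp_pos: [0.4733, 0.2316, 0.1771]
eef_rot: [-179.9, 0.2, -99.5]
contact_force: [0.1, -0.1, 0.4]
gripper_width: 0.0481
gripper_force: 0.0
```

Call:
apply_moves(
  targets=[
    [0.6,0,0,0.035,0,0,0],
    [0.6,0,0,0.035,0,0,0],
    [0.6,0,0,0.03,0,0,0],
    [0.6,0,0,0.009,0,0,0],
    [0.6,0,0,0,0,0,0],
    [0,0,0,0,0,0,0],
    [0,0,0,0,0,0,0],
    [0,0,0,0,0,0,0],
    [0,0,0,0,0,0,0],
    [0,0,0,0,0,0,0],
    [0,0,0,0,0,0,0],
  ],
)

```text
time_s: 4.82
tcp_pos: [0.4732, 0.2324, 0.0673]
eef_rot: [-180.0, 0.1, -99.5]
contact_force: [-0.8, -0.2, 0.1]
gripper_width: 0.0182
gripper_force: 0.0
```

Call:
apply_moves(
  targets=[
    [0,0,0,0,0,0,0],
    [0,0,0,0,0,0,0],
    [0,0,0,0,0,0,0],
    [0,0,0,0,0,0,0],
  ],
)

```text
time_s: 5.15
tcp_pos: [0.4732, 0.2323, 0.0672]
eef_rot: [-180.0, 0.0, -99.4]
contact_force: [-1.6, -0.3, 6.9]
gripper_width: 0.016
gripper_force: 40.0
```

Call:
apply_moves(
  targets=[
    [0,0,0,-0.01,0,0,0],
    [0,0,0,-0.02,0,0,0],
    [0,0,0,-0.03,0,0,0],
    [0,0,0,-0.035,0,0,0],
    [0,0,0,-0.035,0,0,0],
    [0,0,0,-0.03,0,0,0],
    [0,0,0,-0.01,0,0,0],
    [0,0,0,0,0,0,-0.049],
    [0,0,0,0,0,0,-0.049],
    [0,0.031,-0.0117,0,0,0,0],
    [0,0.031,-0.0117,0,0,0,0],
    [0,0.031,-0.0117,0,0,0,0],
    [0,0.031,-0.0117,0,0,0,0],
    [0,0.031,-0.0117,0,0,0,0],
    [0,0.031,-0.0117,0,0,0,0],
    [0,0.031,-0.0117,0,0,0,0],
    [0,0.025,-0.0117,0,0,0,0],
    [0,0,0,0,0,0,0],
    [0,0,0,0,0,0,0],
  ],
)

```text
time_s: 6.73
tcp_pos: [0.5638, -0.0124, 0.2363]
eef_rot: [179.9, -0.0, -90.8]
contact_force: [-0.4, 0.1, -0.8]
gripper_width: 0.0155
gripper_force: 40.0
```

```bash
python3 - <<'E'
from plant import *
from h import *
import scipy.cluster.hierarchy as h
c=capture('wrist');s0=capture('scene');t=capture('top');pickle.dump((c,s0,t),open('w2.pkl','wb'))
print(get_state()['tcp_pos'],get_state()['eef_rot'])
cv2.imwrite('pics/w2.png',np.vstack([cv2.cvtColor(c['frame'],cv2.COLOR_RGB2BGR)[:300],cv2.resize(cv2.cvtColor(s0['frame'],cv2.COLOR_RGB2BGR)[150:300,180:380],(400,300)).copy() if 0 else cv2.copyMakeBorder(cv2.resize(cv2.cvtColor(s0['frame'],cv2.COLOR_RGB2BGR)[150:300,180:380],(400,300)),0,0,0,160,0)]))
for n,P in(('w',wcloud(c)),('s',cloud(s0)),('t',cloud(t))):
    Q=P.reshape(-1,3);Q=Q[~np.isnan(Q[:,0])]
    near=Q[(Q[:,0]>.5)&(Q[:,0]<.61)&(Q[:,1]>-.3)&(Q[:,1]<.06)]
    for lo,hi in((.135,.157),(.083,.094),(.055,.075)):
        s=near[(near[:,2]>lo)&(near[:,2]<hi)&(near[:,0]<.582)]
        if len(s)<5: continue
        l=h.fclusterdata(s[:,:2],.008,criterion='distance',method='single')
        for k in set(l):
            q=s[l==k]
            if len(q)>15: print(n,lo,len(q),rect(q),np.median(q[:,2]).round(4))
    s=near[(near[:,2]>.165)&(near[:,2]<.24)]
    if n!='t':print('held',len(s),rect(s),s[:,2].min())
E
```

```text
[ 0.56350691 -0.01045411  0.23659661] [ 1.79983838e+02  5.26105642e-03 -9.06161361e+01]
w 0.135 2376 (array([ 562.4, -126. ]), array([72.6, 16.9]), 89.19) 0.146
w 0.083 477 (array([ 551.3, -126. ]), array([83.5,  6.2]), 89.37) 0.0863
w 0.083 28 (array([ 550.4, -195.2]), array([3.8, 6.2]), 81.88) 0.0857
w 0.083 357 (array([552.1, -32.8]), array([51.3,  7.2]), 88.5) 0.0859
w 0.083 2054 (array([576.8, -94.2]), array([207.4,  11.5]), 89.48) 0.0847
w 0.055 126 (array([ 562.4, -194.2]), array([19. ,  1.6]), 0.51) 0.0642
w 0.055 362 (array([564. , -29.3]), array([36.2,  8.8]), 89.44) 0.0662
w 0.055 50 (array([563.5, -58.4]), array([ 0.3, 18.4]), 89.51) 0.0632
w 0.055 16 (array([573. , -76.1]), array([13.7,  0.1]), 89.57) 0.0726
held 1613 (array([566.6, -27.4]), array([40.3, 38.7]), 36.12) 0.17570302514596703
s 0.135 277 (array([ 561.7, -237.3]), array([74.8, 19. ]), 88.89) 0.1461
s 0.135 235 (array([ 563.1, -128.1]), array([76.7, 20.4]), 89.92) 0.1461
s 0.083 88 (array([553.6, -16.7]), array([86.4, 11.5]), 89.37) 0.0865
s 0.083 501 (array([ 564.5, -123.9]), array([ 35., 352.]), 0.01) 0.086
s 0.055 55 (array([557. , -11.7]), array([65.3,  6.5]), 87.46) 0.0696
held 341 (array([575.4, -14.5]), array([74.4, 29.1]), 81.4) 0.17654896805916465
t 0.135 135 (array([ 563.9, -125.8]), array([71.8, 16.7]), 89.67) 0.1473
t 0.135 129 (array([ 561.1, -236. ]), array([74.2, 15.2]), 89.75) 0.1474
t 0.083 38 (array([ 553.1, -126.7]), array([ 4., 81.]), 0.03) 0.0874
t 0.083 158 (array([ 564.5, -201.2]), array([197. ,  33.1]), 89.82) 0.0875
```

View pics/w2.png

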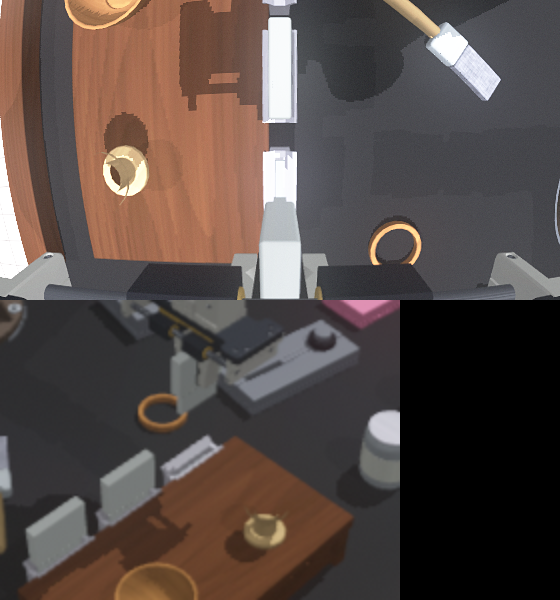

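The upper (wrist) half shows the empty bay below the held label, around (281,175), with the neighbouring label at (279,70). The lower (scene) half shows the label held upright over the bay. The bay's slot is at about (0.564, -0.0163), so I'm shifting 6 mm and going down to just above the flare.

Call:
apply_moves(
  targets=[
    [0,0.006,0,0,0,0,0],
    [0,0,0,0.03,0,0,0],
    [0,0,0,0.03,0,0,0],
    [0,0,0,0.02,0,0,0],
    [0,0,0,0.005,0,0,0],
    [0,0,0,0,0,0,0],
    [0,0,0,0,0,0,0],
    [0,0,0,0,0,0,0],
  ],
  newtons=50,
)

```text
time_s: 7.55
tcp_pos: [0.5649, -0.0165, 0.1533]
eef_rot: [-179.9, 0.0, -90.6]
contact_force: [0.6, -0.4, 0.1]
gripper_width: 0.016
gripper_force: 50.0
```

Call:
apply_moves(
  targets=[
    [0,0,0.0005,0.004,0,0,0],
    [0,0,0,0.004,0,0,0],
    [0,0,0,0.004,0,0,0],
    [0,0,0,0.004,0,0,0],
    [0,0,0,0.004,0,0,0],
    [0,0,0,0.003,0,0,0],
    [0,0,0,0,0,0,0],
    [0,0,0,0,0,0,0],
  ],
)

```text
time_s: 8.22
tcp_pos: [0.5633, -0.0169, 0.1283]
eef_rot: [180.0, -0.0, -90.6]
contact_force: [0.0, -0.1, -0.4]
gripper_width: 0.0156
gripper_force: 50.0
```

Call:
apply_moves(
  targets=[
    [0,0,0,0.003,0,0,0],
    [0,0,0,0.003,0,0,0],
    [0,0,0,0.002,0,0,0],
    [0,0,0,0,0,0,0],
    [0,0,0,0,0,0,0],
  ],
)

```text
time_s: 8.63
tcp_pos: [0.5637, -0.0168, 0.121]
eef_rot: [-179.9, -0.0, -90.6]
contact_force: [-1.0, 0.5, 5.2]
gripper_width: 0.0158
gripper_force: 50.0
```

Call:
apply_moves(
  targets=[
    [0,0,0,0.002,0,0,0],
    [0,0,0,0.0015,0,0,0],
    [0,0,0,0.001,0,0,0],
    [0,0,0,0,0,0,0],
    [0,0,0,0,0,0,0],
    [0,0,0,0,0,0,0],
  ],
)

```text
time_s: 9.13
tcp_pos: [0.5638, -0.0169, 0.118]
eef_rot: [-179.9, -0.0, -90.6]
contact_force: [-5.4, 0.9, 18.2]
gripper_width: 0.0156
gripper_force: 50.0
```

Fully down would put the TCP at 0.118 m, which is what it reads, and the force has jumped to 18 N. I'll check the label's height against its neighbours.

```bash
python3 - <<'E'
from plant import *
from h import *
c=capture('wrist');s0=capture('scene')
cv2.imwrite('pics/w3.png',np.vstack([cv2.cvtColor(c['frame'],cv2.COLOR_RGB2BGR)[:300],cv2.copyMakeBorder(cv2.resize(cv2.cvtColor(s0['frame'],cv2.COLOR_RGB2BGR)[170:290,180:340],(400,300)),0,0,0,160,0)]))
for n,P in(('w',wcloud(c)),('s',cloud(s0))):
    Q=P.reshape(-1,3);Q=Q[~np.isnan(Q[:,0])]
    for y0 in(-.0165,-.1262):
        s=Q[(abs(Q[:,0]-.563)<.011)&(abs(Q[:,1]-y0)<.037)&(Q[:,2]<.16)&(Q[:,2]>.135)]
        if len(s)>5:print(n,y0,len(s),rect(s),np.percentile(s[:,2],[50,90]).round(4))
print({k:np.round(v,3) for k,v in get_state().items()})
E
```

```text
w -0.0165 4021 (array([563.1, -23.5]), array([59.8, 21.8]), 88.38) [0.1459 0.1468]
w -0.1262 6811 (array([ 562.8, -115.5]), array([52.6, 16.9]), 89.42) [0.146 0.147]
s -0.0165 50 (array([563.5, -42.9]), array([18.5, 21.7]), 10.17) [0.1452 0.1484]
s -0.1262 229 (array([ 562.7, -126.5]), array([73.3, 19.9]), 88.11) [0.1464 0.1493]
{'time_s': np.float64(9.233), 'joints': array([ 1.8193e+01,  1.6837e+01, -2.3109e+01,  4.7000e-02, -4.9968e+01,
       -1.8816e+01]), 'qd': array([-0.041, -0.049, -0.012, -0.055, -0.084,  0.018]), 'joint_torque': array([-5.6800e-01, -3.9383e+01,  2.1081e+01,  4.6640e+00,  1.8760e+00,
        1.4000e-02]), 'tcp_pos': array([ 0.564, -0.017,  0.118]), 'eef_rot': array([-1.79907e+02, -6.00000e-03, -9.05930e+01]), 'contact_force': array([-4.421,  2.055, 17.032]), 'moment': array([ 0.632,  2.086, -0.029]), 'gripper_force': np.float64(49.998), 'gripper_width': np.float64(0.016)}
```

View pics/w3.png

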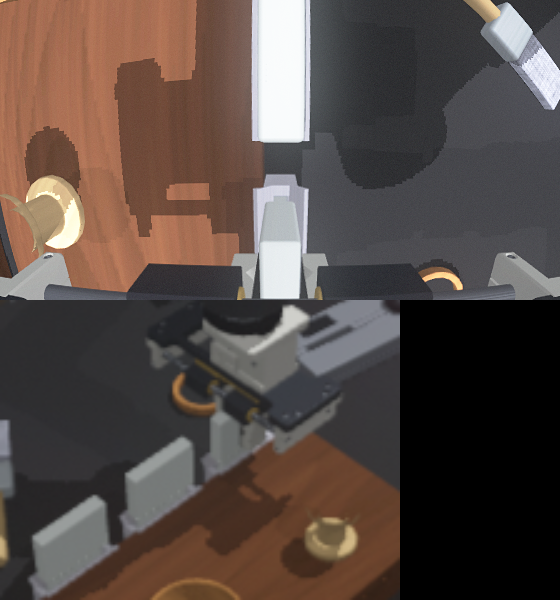

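The label's top, at (281,205) in the wrist view, is at the same height as the seated neighbour's (0.146 m). It stands square in the bay and is still gripped and pressed, so I'm handing in.

```bash
python3 -c "
from plant import *
print(close_job())"
```

```text
the job is handed in; nothing more can be done
None
```

I pressed and released the button, then seated the label in the empty bay, where it is still gripped and pressed home level with its neighbours; the job is handed in, but no verdict came back.

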